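Clamp the fly reel in the service cradle

TASK

Secure the fly reel in its cradle: slacken the winged clamp knob, push the sliding carriage until its jaw has the reel gently snug against the fixed fence with no play left, then turn the winged knob firmly tight again so the carriage is locked there. Do not squeeze the reel hard, leave the round knob on the fence as it is, and do not disturb the other things on the cabinet top.

Things in the scene. Friction and masses are not known exactly. Their poses are not given: they have to be found in the camera images.
- cradle: Flat aluminium bed 100 x 350 x 12 mm, fixed to the table; origin at the centre of its underside (table height), its top at z 12 mm. Its y axis is the sliding direction, pointing from the carriage to the fixed fence; x is across. The fence is a dark steel block 70 mm wide (x), 30 mm thick, its top 57 mm above the table.
- fence_face (a point): Centre of the fence's face that the reel is pressed against, at cradle (0, 145, 35) mm. Axes as the cradle's.
- travel (a joint): Travel of the sliding carriage along the cradle's +y, in m, 0 when fully back. The gap between jaw and fence is 195 mm minus the travel, so the jaw is home on the 90 mm reel at 0.105. While slack the carriage (0.7 kg) slides with about 2.5 N of drag; tight, the clamp holds it against 40 N and more.
- carriage: The sliding carriage, 70 mm wide (x) and 110 mm long (y), resting on the cradle bed: flat sole, aluminium block 60 x 56 mm carrying the winged knob (block top 58 mm above the table), upright jaw plate at its front, push plate at its rear. Origin on the knob's axis, 12 mm above the table; axes as the cradle's. The jaw is a dark steel plate 70 wide x 10 thick, its flat face 45 mm ahead (+y) of the origin, its top 58 mm above the table.
- jaw_face (a point): Centre of the jaw's face, 35 mm above the table. Axes as the cradle's.
- push_plate (a point): Centre of the outer rear face (looking to the cradle's -y) of the upright steel plate at the carriage's rear; plate 70 mm wide, 8 mm thick, from the bed up to 62 mm above the table; this point is 37 mm above the table, 110 mm behind the jaw face, 65 mm behind the knob's axis. Push here towards +y. Nothing overhangs it. Axes as the cradle's.
- clamp_knob (a joint): Angle of the winged clamp knob in rad about the vertical, counter-clockwise from above positive = slacker. It is found tight, between about -0.1 and 0.2. The clamping pressure falls evenly while it is slackened, and is gone above about 1.25; stops at -0.35 and 2.2. Counts as slackened above 0.9 and as firmly tight below 0.4. Turning takes about 0.1 N m when slack, rising to about 0.18 N m when tight; it stays where it is left, and may be turned clockwise right to its stop.
- knob_center (a point): Point on the axis of the winged knob, on top of the carriage, at half height of its wings (87 mm above the table). The knob is black plastic: hub 26 mm in diameter and two opposite upright wings 11 mm thick, reaching 45 mm from the axis (90 mm span), from 75 to 99 mm above the table; hub top 103 mm. The point's x axis points along one wing (the one nearer the robot), and turns with the knob. Can be gripped across the bar or pushed round by a wing.
- wing_tip (a point): Outer end of the wing nearer the robot, 45 mm from the knob's axis, half-way up the wing. With the knob at angle q this wing points 135 degrees + q counter-clockwise of the cradle's x axis. Axes as knob_center.
- reel_center (a point): Centre of the fly reel, lying flat on the cradle bed between jaw and fence: black disc 90 mm in diameter, 34 mm thick, 0.15 to 0.3 kg; point 17 mm above the bed. A foot reaches 63 mm from the centre to the reel's +x (away from the robot), with a cork crank knob 12 mm in diameter standing 18 mm above its top face. Its frame stands up to 45 N from the jaw.
- reel: The same reel, origin at the centre of its underside.
- fence_knob (a joint): Small round black knob, 34 mm in diameter, on top of the fence (57 to 81 mm above the table), value in rad: must stay as it is (0).
- bowl: Blue ceramic bowl of swivels, 120 mm across, 50 mm tall, origin under its centre; leave alone.
- jar: Glass jar of spinners with steel cap, 72 mm across, 101 mm tall, origin under its centre, stands beyond the cradle; leave alone.
- pliers: Stainless pliers lying flat beside the cradle on the robot's side, 150 mm long along their x, 13 mm tall, origin at the rivet; leave alone.
- oil: White oil bottle, 36 mm across, 85 mm tall, origin under its centre, beyond the cradle; leave alone.
- spool: Grey line spool, 68 mm across, 36 mm tall, origin under its centre; leave alone.
- mug: White mug, 80 mm across, 90 mm tall, origin under its centre; leave alone.
Mind the look-alikes: they are no part of the job. Leave any yellow look-alike of the reel alone.

How it is judged:
On the way, in this order (a step that is already met when the one before it is completed fails the run):
1. the winged clamp knob is slackened (value of joint clamp_knob above 0.9 rad), for 0.1 s.
2. the jaw has the reel snug against the fence (less than 2 mm of play) (value of joint travel above 0.103 m and x of reel_center in the frame of cradle between -0.03 and 0.03 m and y of reel_center in the frame of cradle above 0.09 m and z of reel_center in the frame of cradle below 0.036 m and angle between reel_center's own z axis and vertical below 0.1 rad), for 0.2 s.
3. the winged knob is tight again with the reel still snug (all of step 2 and value of joint clamp_knob below 0.4 rad), for 0.2 s.
At the end, for the whole second after the job is handed in: The reel lies flat on the bed, between jaw and fence, within 30 mm of the cradle's middle line, with less than 2 mm of play (carriage travel above 0.103 m), at rest; the winged knob is tight (angle below 0.4 rad) (all of step 3 and linear speed of reel below 0.01 m/s); the robot touches nothing.
It fails at once if the carriage presses the reel with more than 45 N (contact force between carriage and reel above 45 N).
It fails at once if the round fence knob is turned (value of joint fence_knob above 0.3 rad or value of joint fence_knob below -0.3 rad).
It fails at once if a bystander is moved more than 30 mm (distance of any of bowl, jar, pliers, oil, spool, mug from where it was at the start of the episode above 0.03 m).
It also fails if it takes over 58 s, if anything falls off the work surface, if the arm or the gripper's body presses on something with over 40 N, if the wrist force passes 120 N, or if a joint passes its speed limit or range.

ROBOT

A 6-joint arm with a two-finger parallel gripper is mounted at the origin on the work surface. World frame = base frame: x ahead of the robot, y to its left, z up, the work surface at z = 0. Lengths are in m, angles in rad, forces in N, time in s.
With the tool pointing down it reaches from about 0.225 to 0.875 m from the base axis. Payload 3.4 kg.
Tool frame: the origin (TCP) lies on the centre line of the jaws, within the pads' length; the fingertips stand 11 mm ahead of it and the grasp point (between the pads) lies 8 mm behind it; z points along the fingers, x is the direction in which the jaws open and shut, and the axes are right-handed (so a half turn about z gives the same grasp; the last joint's range is limited). The gripper opens to 85 mm and grips with 20 to 120 N. Pads are 22 mm wide; open, the fingers measure 114 mm over their backs; the gripper's body (76 mm by 85 mm) begins 54 mm behind the grasp point. The pads swing forward as they close: fully open they stand 13 mm farther back than shut.
Start: joints at [-1.228, 0.276, 1.505, -0, 1.361, -0.121], TCP at [0.257, -0.514, 0.242] pointing down, gripper open.
Joint ranges: [-2.89, 2.89], [-0.75, 2.08], [0.22, 2.7], [-1.18, 4.32], [0.11, 2.71], [-2.7, 2.7]. Speed limits (rad/s): [2.57, 2.57, 3.14, 3.14, 3.14, 3.14].

INTERFACE

Orientations are given as a rotation vector (axis times angle).
In Python, from cell import robot, optics gives the robot as it stands.
- The arm moves only by the tool carry_out, never from a script. Its argument "commands" is a list of rows, each an object of numbers: "claw": the closure, from -1 (fully open) to 1 (shut); "tx", "ty", "tz": the shift along the tool's x, y, z in mm; "ax", "ay", "az": the turn, a rotation vector about the tool's x, y, z in degrees. A call has 1 to 10 rows; each row shifts and turns the commanded pose from where the row before left it, along the tool's axes as they then stand; what a row does not reach is not made up. A row lasts 1/8 s, in which the tool goes at most 62.5 mm and 10.7 degrees, less where a joint would pass 70% of its speed; a pose out of reach is approached as far as the arm can. A call is refused whole if a number of a shift passes 62.5 or a number of a turn 10.7, either way. A call with a gripper value outside its range is refused whole. The fingers move at their own pace and stop on an object; "newtons" is the grip in N (left out, the last holds). Time passes only in rows, so rows that do not move let the fingers close. It gives the time, the measured TCP pose, the force and the opening at its end, in the units of the state.
- robot.sense(): the state, without advancing time (a new reading comes with each control period).
- optics.camera(name): name is "scene" or "side" or "wrist"; returns the picture (420x560x3 uint8, red, green, blue); there is no depth.
- optics.camera_model(name): a dict with "fovy" (degrees; the focal length in pixels is half the picture's height over the tangent of half this angle, whatever the lens; pixels are square), "cx", "cy" (the principal point, pixels), "camera_from_world" (4x4, takes a point from world to camera coordinates). Camera axes: x right, y down, z forward; pixel columns grow to the right and rows downward; lengths in m; the calibration is good to about 2 mm. The wrist camera is an equidistant fisheye: a pixel r from the principal point sees the ray r / f radians off the axis. A picture is of the moment at which its call begins: read the wrist's pose just before it. camera_model takes no time and is no camera call; for the wrist camera it gives the pose at the moment of the call.
- robot.finish_job(): hands the job in, once; it reports no verdict.
The state is a dict: "t": time; "qpos": joint angles; "joint_vel": joint speeds; "tau": joint torques, N m; "tool_pos": TCP position; "orientation": TCP orientation; "ft_force": force on the tool from outside, world axes, zero at the start; "moment": the same for the moment, N m; "gripper_width": opening from 0.0 (shut) to 1.0 (fully open).
Only numpy, scipy, OpenCV 4.12 (cv2) and the standard library are available. Lean on these libraries where they do the work, as an engineer would, in place of code of your own. Each camera call takes 0.05 s, during which the arm holds its last target.

## Working session

There is one attempt and no reset: what is moved stays moved. The work goes in short steps, Python scripts to look and compute and a tool call to move; the robot and the scene stay as the last step left them, time stands still between calls to the robot, and variables do not carry over. Pictures are saved under pics/ and viewed, and the job is handed in when it is done.

Besides the shell and the picture viewer there is one more tool, called after "Request:" as name(argument=value, ...), one argument or row to a line, values as JSON. carry_out: Moves the arm, as the interface text tells. Its arguments: {"type":"object","properties":{"commands":{"type":"array"},"newtons":{"type":"number"}},"required":["commands"]}

```bash
mkdir -p pics; ls
python3 - <<'E'
from cell import robot, optics
import cv2
print(robot.sense())
for n in ("scene","side","wrist"):
    print(n,optics.camera_model(n))
    cv2.imwrite(f"pics/{n}0.png",optics.camera(n)[:,:,::-1])
E
```

```text
pics
{'t': 0.0, 'qpos': array([-1.22800821e+00,  2.76608442e-01,  1.50612926e+00,  2.59229541e-05,
        1.36066592e+00, -1.21018197e-01]), 'joint_vel': array([-8.48639848e-04, -1.71122351e-04, -3.69969123e-04,  1.00926554e-03,
        1.15903990e-03, -1.07705672e-05]), 'tau': array([-4.77238664e-04, -4.16777515e+01, -2.45800638e+01, -7.09961796e-05,
        1.12179236e-02,  1.00226924e-05]), 'tool_pos': array([ 0.25705664, -0.51379079,  0.24143355]), 'orientation': array([-2.67154529e+00,  1.65082286e+00,  2.19603928e-03]), 'ft_force': array([-0.17281299,  0.67963388, -0.49532861]), 'moment': array([0.03684523, 0.00539677, 0.0397779 ]), 'gripper_width': 0.9953240669687073}
scene {'fovy': 45.36608685477256, 'cx': 279.04607626788993, 'cy': 217.65117021624928, 'camera_from_world': array([[-0.3813934 ,  0.92431885,  0.01318133,  0.20488543],
       [ 0.7531691 ,  0.31897777, -0.57531687, -0.33990207],
       [-0.53598077, -0.20949429, -0.8178244 ,  1.55943397],
       [ 0.        ,  0.        ,  0.        ,  1.        ]])}
side {'fovy': 56.14392596684113, 'cx': 277.7829482455145, 'cy': 210.6657931140555, 'camera_from_world': array([[-0.97197386, -0.23475143, -0.01259299,  0.53463606],
       [-0.15061833,  0.66296531, -0.73334243,  0.14439475],
       [ 0.1805019 , -0.71089294, -0.67974282,  0.8764769 ],
       [ 0.        ,  0.        ,  0.        ,  1.        ]])}
wrist {'fovy': 65.70646984690485, 'cx': 278.0319617464709, 'cy': 211.31814446933384, 'camera_from_world': array([[ 4.47580117e-01, -8.94243315e-01, -9.65665103e-04,
        -5.74695191e-01],
       [-8.53458239e-01, -4.27488576e-01,  2.98098223e-01,
        -3.87432643e-02],
       [-2.66985154e-01, -1.32598683e-01, -9.54534712e-01,
         3.79141228e-01],
       [ 0.00000000e+00,  0.00000000e+00,  0.00000000e+00,
         1.00000000e+00]])}
```

View pics/scene0.png

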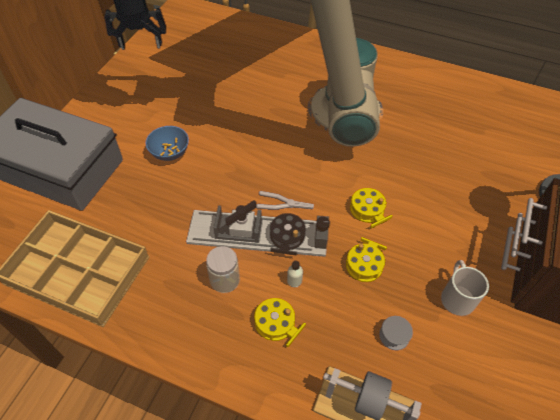

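View pics/side0.png

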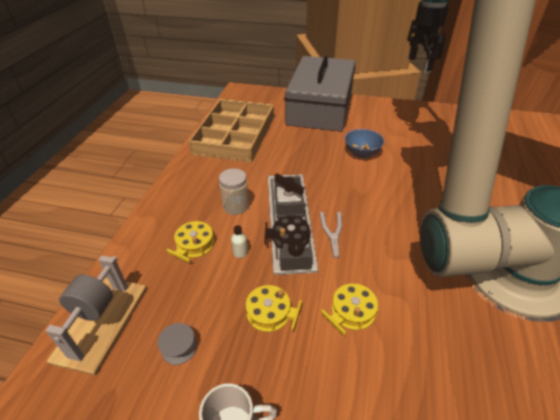

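View pics/wrist0.png

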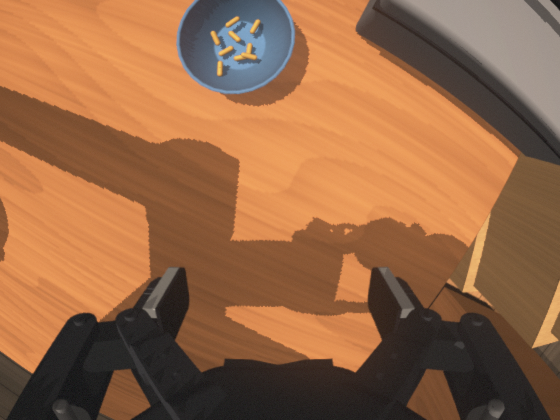

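The scene view shows the cradle around (258,232), with the winged knob near (240,215) and the reel at (288,230). The fence knob is at (321,224), the pliers are at (287,202) and the jar is at (222,268). I'll enlarge both views.

```bash
cat > h.py <<'E'
import numpy as np, cv2
from scipy.spatial.transform import Rotation as R
from cell import robot, optics
def K(m): 
    f=210/np.tan(np.radians(m['fovy'])/2); return f
def unproj(n,u,v,z):
    m=optics.camera_model(n); f=K(m); T=m['camera_from_world']
    d=np.array([(u-m['cx'])/f,(v-m['cy'])/f,1.])
    if n=='wrist':
        r=np.hypot(d[0],d[1]); d=np.array([d[0]/r*np.sin(r),d[1]/r*np.sin(r),np.cos(r)])
    Rm=T[:3,:3]; c=-Rm.T@T[:3,3]; w=Rm.T@d
    return c+w*(z-c[2])/w[2]
def proj(n,P):
    m=optics.camera_model(n); f=K(m); T=m['camera_from_world']
    p=T[:3,:3]@np.asarray(P)+T[:3,3]
    if n=='wrist':
        r=np.hypot(p[0],p[1]); a=np.arctan2(r,p[2]); return np.array([m['cx']+f*a*p[0]/r,m['cy']+f*a*p[1]/r])
    return np.array([m['cx']+f*p[0]/p[2],m['cy']+f*p[1]/p[2]])
def crop(img,u0,v0,w,h,s,name):
    c=cv2.resize(img[v0:v0+h,u0:u0+w],None,fx=s,fy=s,interpolation=cv2.INTER_CUBIC)
    cv2.imwrite('pics/'+name,c)
E
python3 - <<'E'
from h import *
a=cv2.imread('pics/scene0.png');crop(a,175,180,160,120,5,'s0c.png')
a=cv2.imread('pics/side0.png');crop(a,220,165,140,112,5,'d0c.png')
E
```

```text
(no output)
```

View pics/s0c.png

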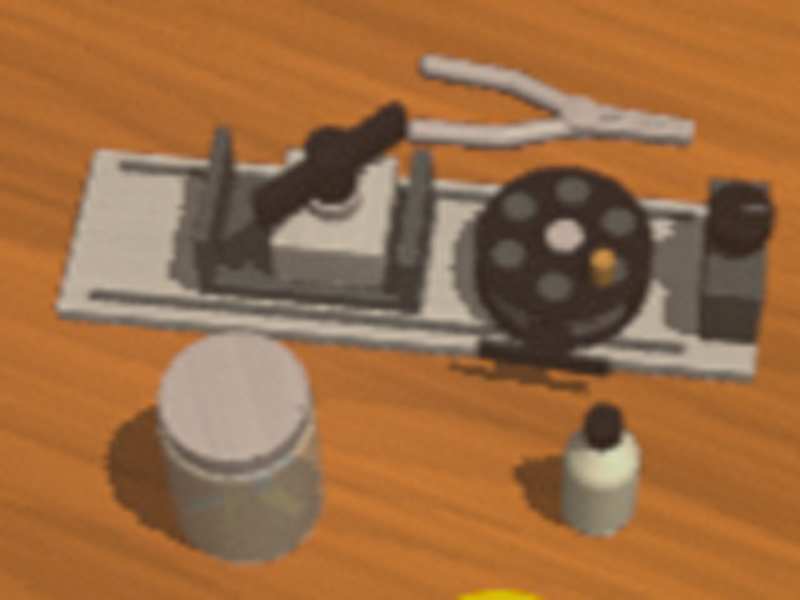

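View pics/d0c.png

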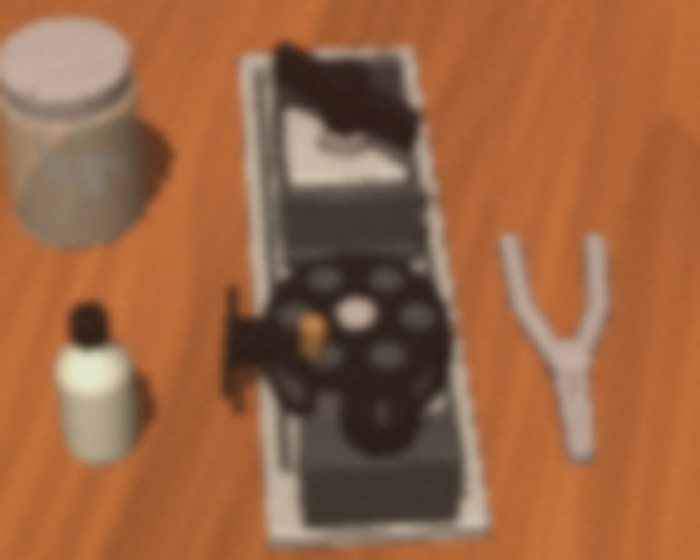

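Run:
```python
from h import *
from scipy.optimize import least_squares
S=lambda u,v:(175+u/5,180+v/5)
D=lambda u,v:(220+u/5,165+v/5)
# local coords (cradle), x across (+x away), y to fence
obs=[('scene',S(97,150),(-.05,-.175,.012)),('scene',S(58,311),(.05,-.175,.012)),('scene',S(755,374),(.05,.175,.012)),
('side',D(241,55),(.05,-.175,.012)),('side',D(411,48),(-.05,-.175,.012)),('side',D(489,530),(-.05,.175,.012)),('side',D(270,542),(.05,.175,.012))]
def loc(p,P):
    c,s=np.cos(p[2]),np.sin(p[2]); return np.array([p[0]+c*P[0]-s*P[1],p[1]+s*P[0]+c*P[1],P[2]])
def f(p): return np.concatenate([proj(n,loc(p,P))-uv for n,uv,P in obs])
r=least_squares(f,[.5,-.1,0]); print(r.x,r.fun.round(1)); p=r.x
inv=lambda w:(np.array([[np.cos(p[2]),np.sin(p[2])],[-np.sin(p[2]),np.cos(p[2])]])@(w[:2]-p[:2])).round(4)
for nm,n,uv,z in [('hub','scene',S(330,145),.103),('hub','side',D(345,92),.103),('tipnear','scene',S(400,110),.099),('tipfar','scene',S(262,210),.099),
 ('tipnear','side',D(410,120),.099),('tipfar','side',D(285,55),.099),('reel','scene',S(565,235),.046),('reel','side',D(355,312),.046),('fk','scene',S(740,203),.081),('jawtop','scene',S(423,155),.058),('pushtop','scene',S(222,130),.062),
 ('plier','scene',S(425,65),.01),('plier','scene',S(412,130),.01),('plier','scene',S(690,130),.01),('jar','scene',S(233,390),.101)]:
    w=unproj(n,*uv,z); print(nm,n,w.round(3),'local',inv(w))
```

```text
[ 0.53236694 -0.05794691  0.29232717] [ 0.2 -0.2  0.2 -0.2  0.7  0.1 -0.5  0.1  0.2 -0.   0.4 -0.6 -0.5 -0.7]
hub scene [ 0.544 -0.097  0.103] local [-0.0005 -0.0411]
hub side [ 0.54  -0.082  0.103] local [ 0.0007 -0.0249]
tipnear scene [ 0.509 -0.076  0.099] local [-0.0279 -0.0109]
tipfar scene [ 0.588 -0.112  0.099] local [ 0.0377 -0.0682]
tipnear side [ 0.506 -0.072  0.099] local [-0.0294 -0.0062]
tipfar side [ 0.577 -0.109  0.099] local [ 0.0282 -0.0615]
reel scene [0.512 0.013 0.046] local [0.0007 0.0737]
reel side [0.515 0.01  0.046] local [0.0028 0.0699]
fk scene [0.484 0.092 0.081] local [-0.0034  0.1574]
jawtop scene [ 0.502 -0.068  0.058] local [-0.0317 -0.0008]
pushtop scene [ 0.53  -0.166  0.062] local [-0.0333 -0.1024]
plier scene [ 0.416 -0.106  0.01 ] local [-0.1255 -0.0121]
plier scene [ 0.458 -0.095  0.01 ] local [-0.0816 -0.0137]
plier scene [0.401 0.041 0.01 ] local [-0.0975  0.1323]
jar scene [ 0.683 -0.081  0.101] local [ 0.1376 -0.0653]
```

```bash
cat >> h.py <<'E'
p=np.array([0.53236694,-0.05794691,0.29232717])
def C(x,y,z=0): 
    c,s=np.cos(p[2]),np.sin(p[2]); return np.array([p[0]+c*x-s*y,p[1]+s*x+c*y,z])
def Cinv(w): 
    return np.array([[np.cos(p[2]),np.sin(p[2])],[-np.sin(p[2]),np.cos(p[2])]])@(np.asarray(w)[:2]-p[:2])
def to(P,xang=None):
    s=robot.sense(); Rm=R.from_rotvec(s['orientation']).as_matrix()
    d=Rm.T@(np.asarray(P)-s['tool_pos'])*1000
    print('shift mm tool',d.round(1))
    a=np.degrees(np.arctan2(Rm[1,0],Rm[0,0])); print('tool x ang',a.round(1),'q6',s['qpos'][5].round(2),'tilt',Rm[:,2].round(3))
    if xang is not None:
        e=(xang-a+90)%180-90; print('az needed',-round(e,1),'(or ±180)')
    return Rm
E
python3 - <<'E'
from h import *
k=C(0,-.039,.24);print(k); to(k,64)
m=optics.camera_model('wrist')['camera_from_world'];print(-m[:3,:3].T@m[:3,3]-robot.sense()['tool_pos'])
E
```

```text
[ 0.54360602 -0.09529237  0.24      ]
shift mm tool [-246.2 -443.5    2.1]
tool x ang -63.4 q6 -0.12 tilt [-0.     0.001 -1.   ]
az needed 52.6 (or ±180)
[0.06832823 0.03363971 0.13135874]
```

Request:
carry_out(
  commands=[
    {"tx": -25, "ty": -44, "claw": -1},
    {"tx": -25, "ty": -44},
    {"tx": -25, "ty": -44},
    {"tx": -25, "ty": -44},
    {"tx": -25, "ty": -44},
    {"tx": -25, "ty": -44},
    {"tx": -24, "ty": -44},
    {"tx": -24, "ty": -44},
    {"tx": -24, "ty": -44},
    {"tx": -24, "ty": -47},
  ],
)

```text
validation failed for argument at $.co...
```

Request:
carry_out(
  commands=[
    {"az": 10.5, "claw": -1},
    {"az": 10.5},
    {"az": 10.5},
    {"az": 10.5},
    {"az": 10.5},
    {},
  ],
)

```text
validation failed for argument at $.co...
```

Run:
```python
from h import *
s=robot.sense();print(s)
np.save('wm.npy',optics.camera_model('wrist')['camera_from_world'])
cv2.imwrite('pics/w1.png',optics.camera('wrist')[:,:,::-1])
print(proj('wrist',C(0,-.039,.103)))
to(C(0,-.039,.24),64)
```

```text
{'t': 0.15, 'qpos': array([-1.22804277e+00,  2.76412396e-01,  1.50586477e+00,  1.99887266e-05,
        1.36071911e+00, -1.21022840e-01]), 'joint_vel': array([ 0.00065852, -0.00239529, -0.00325715,  0.00029855,  0.00140221,
       -0.00102552]), 'tau': array([-4.50745356e-04, -4.17148232e+01, -2.46031094e+01, -7.67183701e-05,
        7.62394513e-03,  6.32727577e-06]), 'tool_pos': array([ 0.25706827, -0.51388813,  0.24165078]), 'orientation': array([-2.67174213e+00,  1.65099742e+00,  1.70228380e-03]), 'ft_force': array([-0.42415925,  0.65000106,  1.00369401]), 'moment': array([-0.02677135, -0.03110026, -0.02079607]), 'gripper_width': 1.0005866502196092}
[  71.39734546 -150.21159461]
shift mm tool [-246.3 -443.5    2.1]
tool x ang -63.4 q6 -0.12 tilt [-0.     0.001 -1.   ]
az needed 52.6 (or ±180)
```

View pics/w1.png

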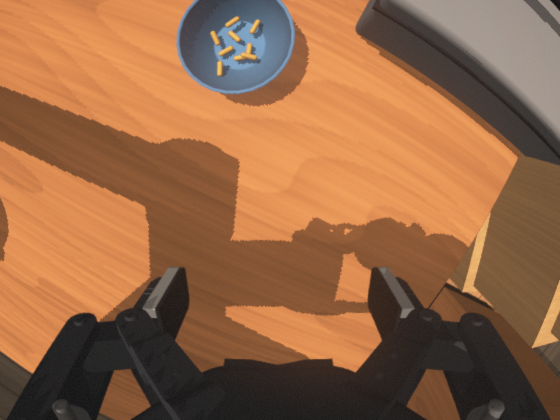

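The calls failed validation and the arm didn't move. I'll retry with every key in each row.

Request:
carry_out(
  commands=[
    {"claw": -1, "tx": -25, "ty": -44, "tz": 0, "ax": 0, "ay": 0, "az": 0},
    {"claw": -1, "tx": -25, "ty": -44, "tz": 0, "ax": 0, "ay": 0, "az": 0},
    {"claw": -1, "tx": -25, "ty": -44, "tz": 0, "ax": 0, "ay": 0, "az": 0},
    {"claw": -1, "tx": -25, "ty": -44, "tz": 0, "ax": 0, "ay": 0, "az": 0},
    {"claw": -1, "tx": -25, "ty": -44, "tz": 0, "ax": 0, "ay": 0, "az": 0},
    {"claw": -1, "tx": -25, "ty": -44, "tz": 0, "ax": 0, "ay": 0, "az": 0},
    {"claw": -1, "tx": -24, "ty": -44, "tz": 0, "ax": 0, "ay": 0, "az": 0},
    {"claw": -1, "tx": -24, "ty": -44, "tz": 0, "ax": 0, "ay": 0, "az": 0},
    {"claw": -1, "tx": -24, "ty": -44, "tz": 0, "ax": 0, "ay": 0, "az": 0},
    {"claw": -1, "tx": -24, "ty": -47, "tz": 0, "ax": 0, "ay": 0, "az": 0},
  ],
)

```text
t: 1.45
tool_pos: [0.544, -0.0947, 0.2422]
orientation: [2.672, -1.651, 0.0]
ft_force: [0.9, -1.2, 0.4]
gripper_width: 1.001
```

Request:
carry_out(
  commands=[
    {"claw": -1, "tx": 0, "ty": 0, "tz": 0, "ax": 0, "ay": 0, "az": 10.5},
    {"claw": -1, "tx": 0, "ty": 0, "tz": 0, "ax": 0, "ay": 0, "az": 10.5},
    {"claw": -1, "tx": 0, "ty": 0, "tz": 0, "ax": 0, "ay": 0, "az": 10.5},
    {"claw": -1, "tx": 0, "ty": 0, "tz": 0, "ax": 0, "ay": 0, "az": 10.5},
    {"claw": -1, "tx": 0, "ty": 0, "tz": 0, "ax": 0, "ay": 0, "az": 10.5},
    {"claw": -1, "tx": 0, "ty": 0, "tz": 0, "ax": 0, "ay": 0, "az": 0},
  ],
)

```text
t: 2.2
tool_pos: [0.5432, -0.096, 0.2421]
orientation: [1.669, -2.661, -0.0]
ft_force: [0.6, -0.3, -0.2]
gripper_width: 1.004
```

Run:
```python
from h import *
s=robot.sense();print(s['t'],s['tool_pos'],s['qpos'])
cv2.imwrite('pics/w2.png',optics.camera('wrist')[:,:,::-1])
print(proj('wrist',C(0,-.039,.103)))
to(C(0,-.039,.24),64)
```

```text
2.2 [ 0.54324372 -0.09603308  0.24208442] [-3.01055674e-01  2.41148085e-01  1.55431384e+00 -7.72210586e-05
  1.34657599e+00  1.72006809e+00]
[276.64049405 202.51117803]
shift mm tool [-0.8  0.   2.1]
tool x ang -115.7 q6 1.72 tilt [-0.  0. -1.]
az needed 0.3 (or ±180)
```

View pics/w2.png

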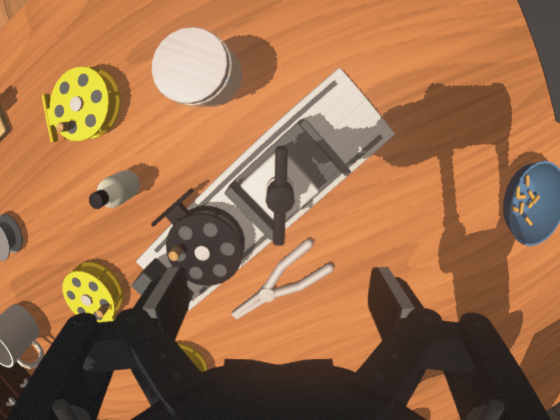

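The wrist view shows the knob bar running nearly vertically from (281,148) to (279,243), with the hub at about (280,195), so the jaw axis already lies across it. I'll measure it in a crop.

Run:
```python
from h import *
a=cv2.imread('pics/w2.png');crop(a,220,135,120,120,5,'w2c.png')
```

```text
(no output)
```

View pics/w2c.png

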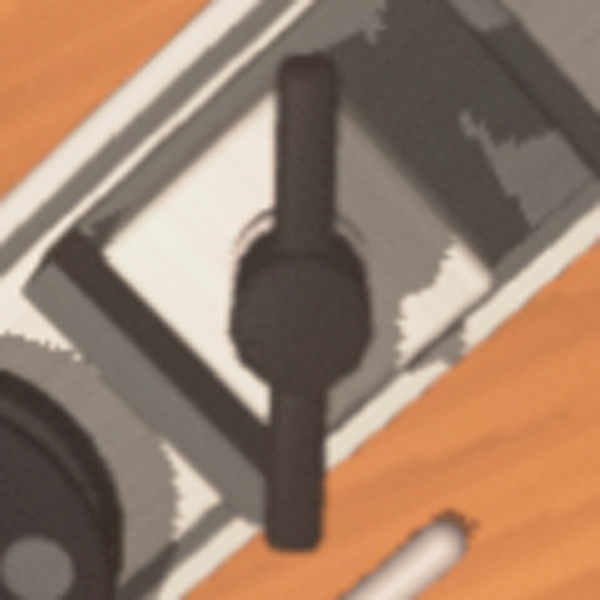

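Run:
```python
from h import *
W=lambda u,v:(220+u/5,135+v/5)
for nm,uv,z in [('hub',W(302,322),.103),('far',W(307,60),.099),('near',W(296,535),.099)]:
    w=unproj('wrist',*uv,z);print(nm,w,Cinv(w))
w=unproj('wrist',*W(302,322),.103); to([w[0],w[1],.084],64)
f=unproj('wrist',*W(307,60),.099);n=unproj('wrist',*W(296,535),.099)
print(np.degrees(np.arctan2(*(n-f)[[1,0]])),(n+f)/2,np.linalg.norm(n-f))
```

```text
hub [ 0.54470806 -0.09942406  0.103     ] [-0.00013539 -0.043274  ]
far [ 0.58472148 -0.11959919  0.099     ] [ 0.03236639 -0.07412434]
near [ 0.50785096 -0.0805819   0.099     ] [-0.0299989  -0.01460967]
shift mm tool [  2.4  -2.8 158.1]
tool x ang -115.7 q6 1.72 tilt [-0.  0. -1.]
az needed 0.3 (or ±180)
153.08894713550208 [ 0.54628622 -0.10009054  0.099     ] 0.08620571705898003
```

Request:
carry_out(
  commands=[
    {"claw": -0.2, "tx": 2.5, "ty": -3, "tz": 30, "ax": 0, "ay": 0, "az": 1},
    {"claw": -0.2, "tx": 0, "ty": 0, "tz": 40, "ax": 0, "ay": 0, "az": 0},
    {"claw": -0.2, "tx": 0, "ty": 0, "tz": 40, "ax": 0, "ay": 0, "az": 0},
    {"claw": -0.2, "tx": 0, "ty": 0, "tz": 0, "ax": 0, "ay": 0, "az": 0},
  ],
)

```text
t: 2.75
tool_pos: [0.5425, -0.099, 0.1295]
orientation: [1.643, -2.672, -0.009]
ft_force: [-0.3, 0.3, 0.7]
gripper_width: 0.6
```

Run:
```python
from h import *
s=robot.sense();print(s['t'],s['tool_pos'],s['gripper_width'],s['ft_force'])
cv2.imwrite('pics/w3.png',optics.camera('wrist')[:,:,::-1])
for P in [(.5455,-.0998,.103)]: print(proj('wrist',P))
```

```text
2.75 [ 0.5425191  -0.0989515   0.12953895] 0.600144943088343 [-0.28127     0.34315261  0.67079958]
[277.04261545 255.8431468 ]
```

View pics/w3.png

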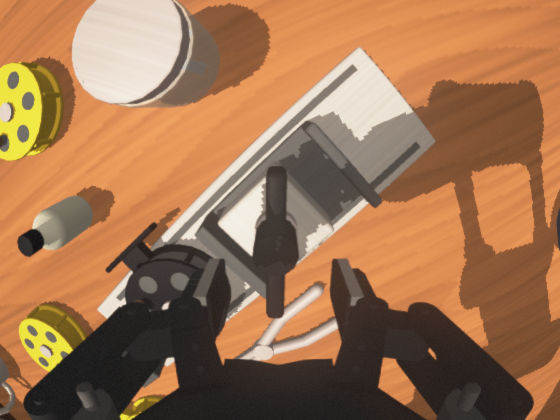

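Run:
```python
from h import *
a=cv2.imread('pics/w3.png');crop(a,215,155,120,120*5//6+70,5 if 0 else 4,'w3c.png')
```

```text
(no output)
```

View pics/w3c.png

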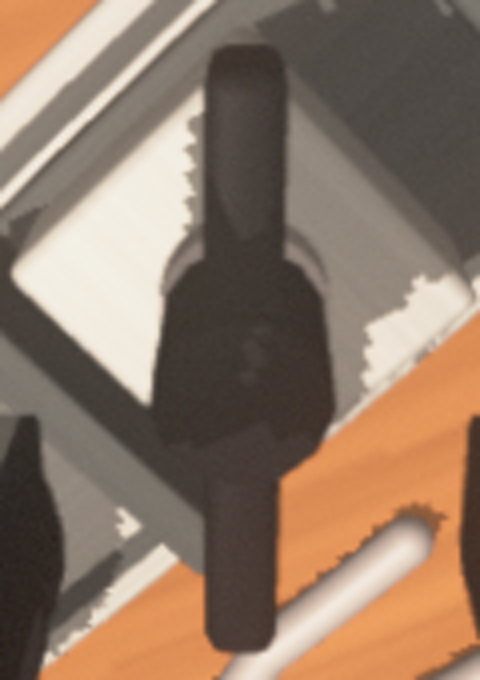

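Run:
```python
from h import *
w=unproj('wrist',275.8,253.8,.103);print(w,Cinv(w)); to([w[0],w[1],.084],-117)
f=unproj('wrist',215+245/4,155+48/4,.099);n=unproj('wrist',215+240/4,155+638/4,.099);print(f,n,(f+n)/2,np.linalg.norm(f-n),np.degrees(np.arctan2(*(n-f)[[1,0]])))
```

```text
[ 0.54689584 -0.09975465  0.103     ] [ 0.00186431 -0.04422104]
shift mm tool [-0.9 -2.5 47.7]
tool x ang -116.8 q6 1.73 tilt [-0.002  0.001 -1.   ]
az needed 0.2 (or ±180)
[ 0.58824415 -0.12099989  0.099     ] [ 0.50869578 -0.0797253   0.099     ] [ 0.54846997 -0.1003626   0.099     ] 0.08961883039274866 152.57693206482142
```

Request:
carry_out(
  commands=[
    {"claw": -0.2, "tx": -0.5, "ty": -3, "tz": 15, "ax": 0, "ay": 0, "az": 0},
    {"claw": -0.2, "tx": 0, "ty": 0, "tz": 15, "ax": 0, "ay": 0, "az": 0},
    {"claw": -0.2, "tx": 0, "ty": 0, "tz": 15, "ax": 0, "ay": 0, "az": 0},
    {"claw": -0.2, "tx": 0, "ty": 0, "tz": 0, "ax": 0, "ay": 0, "az": 0},
  ],
)

```text
t: 3.3
tool_pos: [0.5467, -0.1002, 0.0858]
orientation: [1.642, -2.676, -0.004]
ft_force: [-0.1, -0.3, -1.1]
gripper_width: 0.604
```

Request:
carry_out(
  commands=[
    {"claw": 1, "tx": 0, "ty": 0, "tz": 0, "ax": 0, "ay": 0, "az": 0},
    {"claw": 1, "tx": 0, "ty": 0, "tz": 0, "ax": 0, "ay": 0, "az": 0},
    {"claw": 1, "tx": 0, "ty": 0, "tz": 0, "ax": 0, "ay": 0, "az": 0},
    {"claw": 1, "tx": 0, "ty": 0, "tz": 0, "ax": 0, "ay": 0, "az": 0},
    {"claw": 1, "tx": 0, "ty": 0, "tz": 0, "ax": 0, "ay": 0, "az": 0},
  ],
  newtons=50,
)

```text
t: 3.92
tool_pos: [0.5485, -0.1004, 0.0879]
orientation: [-1.642, 2.677, -0.001]
ft_force: [2.0, 2.6, 4.9]
gripper_width: 0.288
```

Run:
```python
from h import *
s=robot.sense();print(s['t'],s['tool_pos'],s['gripper_width'],s['ft_force'],s['moment'])
cv2.imwrite('pics/w4.png',optics.camera('wrist')[:,:,::-1])
```

```text
3.925 [ 0.54845262 -0.10040381  0.08788333] 0.2882277259683692 [1.97284674 2.56421876 4.92795673] [ 0.42568004 -0.11149576 -0.04287847]
```

View pics/w4.png

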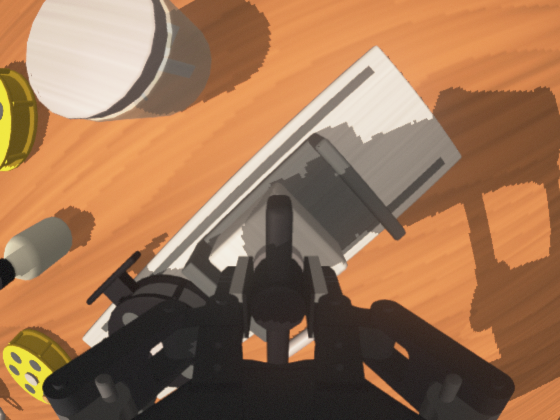

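Request:
carry_out(
  commands=[
    {"claw": 1, "tx": 0, "ty": 0, "tz": 0, "ax": 0, "ay": 0, "az": -5},
    {"claw": 1, "tx": 0, "ty": 0, "tz": 0, "ax": 0, "ay": 0, "az": -5},
    {"claw": 1, "tx": 0, "ty": 0, "tz": 0, "ax": 0, "ay": 0, "az": -5},
    {"claw": 1, "tx": 0, "ty": 0, "tz": 0, "ax": 0, "ay": 0, "az": -5},
    {"claw": 1, "tx": 0, "ty": 0, "tz": 0, "ax": 0, "ay": 0, "az": 0},
  ],
)

```text
t: 4.6
tool_pos: [0.5489, -0.0989, 0.0879]
orientation: [-2.08, 2.349, 0.001]
ft_force: [2.3, 8.1, 4.1]
gripper_width: 0.284
```

Run:
```python
from h import *
s=robot.sense();print(s['t'],s['tool_pos'],s['gripper_width'],s['ft_force'],s['moment'])
cv2.imwrite('pics/w5.png',optics.camera('wrist')[:,:,::-1])
```

```text
4.6 [ 0.54893614 -0.09888719  0.08787238] 0.2838871632366664 [2.27620051 8.13028659 4.132244  ] [ 1.11759569 -0.36040625  0.08437655]
```

View pics/w5.png

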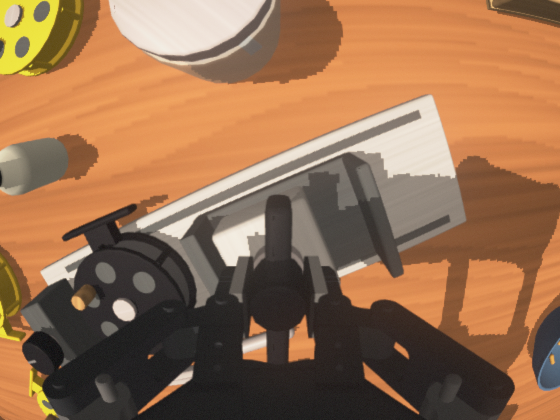

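The knob turned with the gripper: the bar is still vertical at (278,270). I'll carry on.

Request:
carry_out(
  commands=[
    {"claw": 1, "tx": 0, "ty": 0, "tz": 0, "ax": 0, "ay": 0, "az": -7},
    {"claw": 1, "tx": 0, "ty": 0, "tz": 0, "ax": 0, "ay": 0, "az": -7},
    {"claw": 1, "tx": 0, "ty": 0, "tz": 0, "ax": 0, "ay": 0, "az": -7},
    {"claw": 1, "tx": 0, "ty": 0, "tz": 0, "ax": 0, "ay": 0, "az": -7},
    {"claw": 1, "tx": 0, "ty": 0, "tz": 0, "ax": 0, "ay": 0, "az": 0},
  ],
)

```text
t: 5.28
tool_pos: [0.5487, -0.0967, 0.0879]
orientation: [-2.584, 1.776, 0.003]
ft_force: [2.1, 13.1, 5.3]
gripper_width: 0.286
```

Request:
carry_out(
  commands=[
    {"claw": 1, "tx": 0, "ty": 0, "tz": 0, "ax": 0, "ay": 0, "az": -7},
    {"claw": 1, "tx": 0, "ty": 0, "tz": 0, "ax": 0, "ay": 0, "az": -7},
    {"claw": 1, "tx": 0, "ty": 0, "tz": 0, "ax": 0, "ay": 0, "az": -7},
    {"claw": 1, "tx": 0, "ty": 0, "tz": 0, "ax": 0, "ay": 0, "az": -7},
    {"claw": 1, "tx": 0, "ty": 0, "tz": 0, "ax": 0, "ay": 0, "az": -7},
    {"claw": 1, "tx": 0, "ty": 0, "tz": 0, "ax": 0, "ay": 0, "az": 0},
  ],
)

```text
t: 6.02
tool_pos: [0.5487, -0.1005, 0.0878]
orientation: [-3.004, 0.918, -0.003]
ft_force: [1.7, 2.8, 4.4]
gripper_width: 0.288
```

Run:
```python
from h import *
s=robot.sense();print(s['t'],s['tool_pos'],Cinv(s['tool_pos']),s['gripper_width'],s['ft_force'],s['moment'])
cv2.imwrite('pics/w6.png',optics.camera('wrist')[:,:,::-1])
Rm=to(s['tool_pos'],0); print(Rm.T@np.array([-np.sin(p[2]),np.cos(p[2]),0]))
```

```text
6.025 [ 0.54873476 -0.10051203  0.08784874] [ 0.00340695 -0.04547623] 0.2875671098864974 [1.66990884 2.7715526  4.43444557] [ 0.52099745 -0.30361718  0.11932045]
shift mm tool [-0.  0.  0.]
tool x ang -34.0 q6 0.29 tilt [ 0.002 -0.    -1.   ]
az needed -34.0 (or ±180)
[-0.77469968 -0.63232885 -0.00079339]
```

View pics/w6.png

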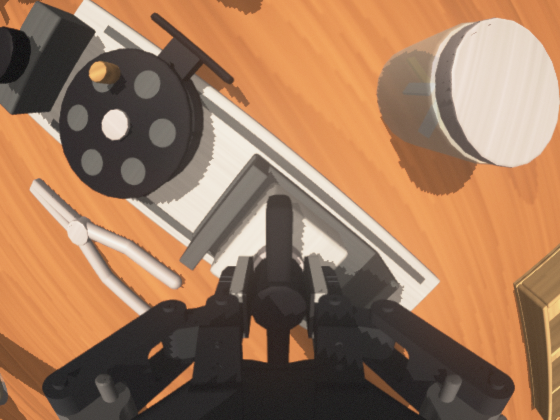

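The bar followed to about q = 1.47 rad, so the clamp is slack. The jaw edge sits near (225,210), clear of the reel at (130,125). Next I push along +y through the knob grip.

Request:
carry_out(
  commands=[
    {"claw": 1, "tx": -3.1, "ty": -2.53, "tz": 0, "ax": 0, "ay": 0, "az": 0},
    {"claw": 1, "tx": -3.1, "ty": -2.53, "tz": 0, "ax": 0, "ay": 0, "az": 0},
    {"claw": 1, "tx": -3.1, "ty": -2.53, "tz": 0, "ax": 0, "ay": 0, "az": 0},
    {"claw": 1, "tx": -3.1, "ty": -2.53, "tz": 0, "ax": 0, "ay": 0, "az": 0},
    {"claw": 1, "tx": -3.1, "ty": -2.53, "tz": 0, "ax": 0, "ay": 0, "az": 0},
    {"claw": 1, "tx": -3.1, "ty": -2.53, "tz": 0, "ax": 0, "ay": 0, "az": 0},
    {"claw": 1, "tx": -3.1, "ty": -2.53, "tz": 0, "ax": 0, "ay": 0, "az": 0},
    {"claw": 1, "tx": -3.1, "ty": -2.53, "tz": 0, "ax": 0, "ay": 0, "az": 0},
    {"claw": 1, "tx": -3.1, "ty": -2.53, "tz": 0, "ax": 0, "ay": 0, "az": 0},
    {"claw": 1, "tx": 0, "ty": 0, "tz": 0, "ax": 0, "ay": 0, "az": 0},
  ],
)

```text
t: 7.32
tool_pos: [0.5385, -0.0664, 0.0878]
orientation: [3.005, -0.917, 0.004]
ft_force: [3.9, -1.3, 4.8]
gripper_width: 0.284
```

```bash
cat >> h.py <<'E'
def st(name=None):
    s=robot.sense(); F=s['ft_force']; c,sn=np.cos(p[2]),np.sin(p[2])
    print('t',s['t'],'local',(Cinv(s['tool_pos'])*1000).round(1),'z',s['tool_pos'][2].round(4),'F local',[round(c*F[0]+sn*F[1],1),round(-sn*F[0]+c*F[1],1),round(F[2],1)],'M',s['moment'].round(2),'w',s['gripper_width'].round(3))
    to(s['tool_pos'],0)
    if name: cv2.imwrite('pics/'+name,optics.camera(name.split('_')[0])[:,:,::-1])
E
python3 - <<'E'
from h import *
st('wrist_7.png')
E
```

```text
Traceback (most recent call last):
  File "h.py", line 37, in st
    print('t',s['t'],'local',(Cinv(s['tool_pos'])*1000).round(1),'z',s['tool_pos'][2].round(4),'F local',[round(c*F[0]+sn*F[1],1),round(-sn*F[0]+c*F[1],1),round(F[2],1)],'M',s['moment'].round(2),'w',s['gripper_width'].round(3))
                                                                                                                                                                                                       ^^^^^^^^^^^^^^^^^^^^^^^^
AttributeError: 'float' object has no attribute 'round'
```

```bash
sed -i "s/s\['gripper_width'\].round(3)/round(s['gripper_width'],3)/" h.py
python3 - <<'E'
from h import *
st('wrist_7.png')
E
```

```text
t 7.325 local [ 3.4 -9.8] z 0.0878 F local [np.float64(3.4), np.float64(-2.4), np.float64(4.8)] M [-0.16 -0.59 -0.01] w 0.284
shift mm tool [0. 0. 0.]
tool x ang -33.9 q6 0.34 tilt [ 0.003 -0.001 -1.   ]
az needed -33.9 (or ±180)
```

View pics/wrist_7.png

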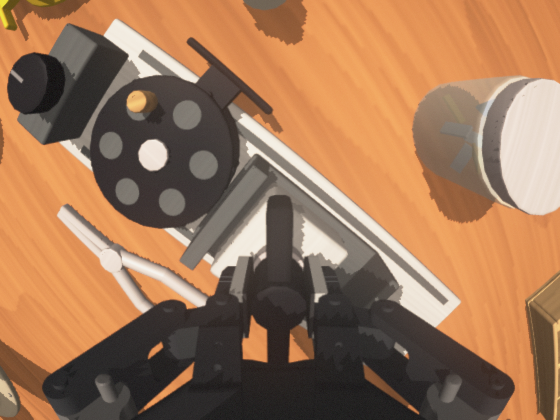

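The carriage followed with only drag force, and the jaw is now at the reel. There's still a gap between the reel and the fence, near (90,115).

Request:
carry_out(
  commands=[
    {"claw": 1, "tx": -1.94, "ty": -1.58, "tz": 0, "ax": 0, "ay": 0, "az": 0},
    {"claw": 1, "tx": -1.94, "ty": -1.58, "tz": 0, "ax": 0, "ay": 0, "az": 0},
    {"claw": 1, "tx": -1.94, "ty": -1.58, "tz": 0, "ax": 0, "ay": 0, "az": 0},
    {"claw": 1, "tx": -1.94, "ty": -1.58, "tz": 0, "ax": 0, "ay": 0, "az": 0},
    {"claw": 1, "tx": -1.55, "ty": -1.27, "tz": 0, "ax": 0, "ay": 0, "az": 0},
    {"claw": 1, "tx": 0, "ty": 0, "tz": 0, "ax": 0, "ay": 0, "az": 0},
  ],
)

```text
t: 8.12
tool_pos: [0.5351, -0.0552, 0.0878]
orientation: [3.004, -0.916, 0.005]
ft_force: [3.9, -2.0, 5.6]
gripper_width: 0.288
```

Run:
```python
from h import *
st('wrist_8.png')
```

```text
t 8.125 local [3.4 1.9] z 0.0878 F local [np.float64(3.2), np.float64(-3.0), np.float64(5.6)] M [-0.34 -0.62  0.02] w 0.288
shift mm tool [0. 0. 0.]
tool x ang -33.9 q6 0.36 tilt [ 0.003 -0.002 -1.   ]
az needed -33.9 (or ±180)
```

View pics/wrist_8.png

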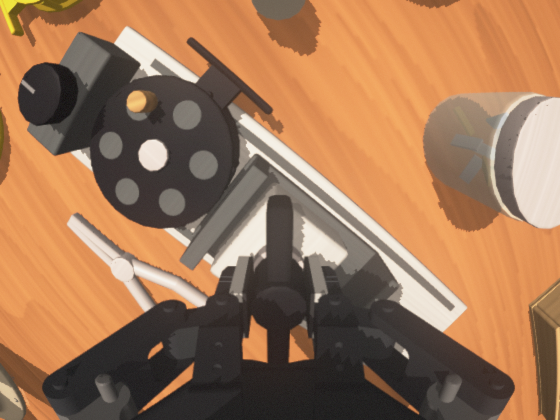

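Still only drag. The gap to the fence is now small, so I'll go on in 1 mm steps.

Request:
carry_out(
  commands=[
    {"claw": 1, "tx": -0.78, "ty": -0.63, "tz": 0, "ax": 0, "ay": 0, "az": 0},
    {"claw": 1, "tx": -0.78, "ty": -0.63, "tz": 0, "ax": 0, "ay": 0, "az": 0},
    {"claw": 1, "tx": -0.78, "ty": -0.63, "tz": 0, "ax": 0, "ay": 0, "az": 0},
    {"claw": 1, "tx": -0.78, "ty": -0.63, "tz": 0, "ax": 0, "ay": 0, "az": 0},
    {"claw": 1, "tx": 0, "ty": 0, "tz": 0, "ax": 0, "ay": 0, "az": 0},
  ],
)

```text
t: 8.8
tool_pos: [0.534, -0.0515, 0.0878]
orientation: [3.004, -0.916, 0.005]
ft_force: [4.2, -2.1, 5.0]
gripper_width: 0.286
```

Request:
carry_out(
  commands=[
    {"claw": 1, "tx": -0.78, "ty": -0.63, "tz": 0, "ax": 0, "ay": 0, "az": 0},
    {"claw": 1, "tx": -0.78, "ty": -0.63, "tz": 0, "ax": 0, "ay": 0, "az": 0},
    {"claw": 1, "tx": 0, "ty": 0, "tz": 0, "ax": 0, "ay": 0, "az": 0},
  ],
)

```text
t: 9.18
tool_pos: [0.5334, -0.0496, 0.0878]
orientation: [3.004, -0.916, 0.005]
ft_force: [3.4, -2.9, 5.0]
gripper_width: 0.287
```

Run:
```python
from h import *
st('wrist_9.png')
```

```text
t 9.175 local [3.4 7.7] z 0.0878 F local [np.float64(2.4), np.float64(-3.8), np.float64(5.0)] M [-0.46 -0.59  0.06] w 0.287
shift mm tool [0. 0. 0.]
tool x ang -33.9 q6 0.37 tilt [ 0.003 -0.002 -1.   ]
az needed -33.9 (or ±180)
```

View pics/wrist_9.png

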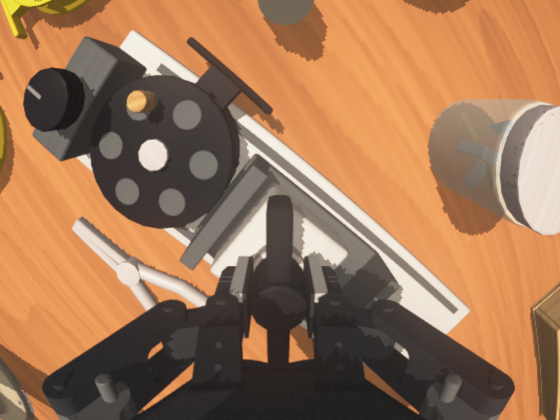

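Request:
carry_out(
  commands=[
    {"claw": 1, "tx": -0.78, "ty": -0.63, "tz": 0, "ax": 0, "ay": 0, "az": 0},
    {"claw": 1, "tx": -0.78, "ty": -0.63, "tz": 0, "ax": 0, "ay": 0, "az": 0},
    {"claw": 1, "tx": 0, "ty": 0, "tz": 0, "ax": 0, "ay": 0, "az": 0},
  ],
)

```text
t: 9.6
tool_pos: [0.533, -0.0484, 0.0878]
orientation: [3.003, -0.915, 0.006]
ft_force: [3.8, -4.1, 5.0]
gripper_width: 0.286
```

Request:
carry_out(
  commands=[
    {"claw": 1, "tx": -0.78, "ty": -0.63, "tz": 0, "ax": 0, "ay": 0, "az": 0},
    {"claw": 1, "tx": 0, "ty": 0, "tz": 0, "ax": 0, "ay": 0, "az": 0},
  ],
)

```text
t: 9.85
tool_pos: [0.533, -0.0483, 0.0878]
orientation: [3.002, -0.914, 0.008]
ft_force: [4.8, -7.0, 3.5]
gripper_width: 0.29
```

Request:
carry_out(
  commands=[
    {"claw": 1, "tx": -0.78, "ty": -0.63, "tz": 0, "ax": 0, "ay": 0, "az": 0},
    {"claw": 1, "tx": 0, "ty": 0, "tz": 0, "ax": 0, "ay": 0, "az": 0},
  ],
)

```text
t: 10.1
tool_pos: [0.533, -0.0482, 0.0878]
orientation: [3.001, -0.913, 0.009]
ft_force: [5.2, -10.7, 2.9]
gripper_width: 0.289
```

Run:
```python
from h import *
st()
```

```text
t 10.1 local [3.4 9.2] z 0.0878 F local [np.float64(1.9), np.float64(-11.7), np.float64(2.9)] M [-1.49 -0.65  0.02] w 0.289
shift mm tool [0. 0. 0.]
tool x ang -33.8 q6 0.38 tilt [ 0.004 -0.006 -1.   ]
az needed -33.8 (or ±180)
```

Contact: the carriage has stopped at cradle y = 9.2 mm while the force rises about 3.5 N/mm. It's about 12 N at the tool, so about 9 N on the reel. I'll tighten in stages and watch the force.

Request:
carry_out(
  commands=[
    {"claw": 1, "tx": 0, "ty": 0, "tz": 0, "ax": 0, "ay": 0, "az": 6},
    {"claw": 1, "tx": 0, "ty": 0, "tz": 0, "ax": 0, "ay": 0, "az": 6},
    {"claw": 1, "tx": 0, "ty": 0, "tz": 0, "ax": 0, "ay": 0, "az": 0},
  ],
)

```text
t: 10.48
tool_pos: [0.5338, -0.0488, 0.0879]
orientation: [2.889, -1.223, 0.013]
ft_force: [5.5, -11.3, 2.0]
gripper_width: 0.283
```

Run:
```python
from h import *
st()
```

```text
t 10.475 local [4.  8.4] z 0.0879 F local [np.float64(2.0), np.float64(-12.4), np.float64(2.0)] M [-1.63 -0.86 -0.05] w 0.283
shift mm tool [0. 0. 0.]
tool x ang -45.9 q6 0.59 tilt [ 0.006 -0.007 -1.   ]
az needed -45.9 (or ±180)
```

Request:
carry_out(
  commands=[
    {"claw": 1, "tx": 0, "ty": 0, "tz": 0, "ax": 0, "ay": 0, "az": 6},
    {"claw": 1, "tx": 0, "ty": 0, "tz": 0, "ax": 0, "ay": 0, "az": 6},
    {"claw": 1, "tx": 0, "ty": 0, "tz": 0, "ax": 0, "ay": 0, "az": 0},
  ],
)

```text
t: 10.85
tool_pos: [0.5344, -0.0495, 0.0879]
orientation: [2.746, -1.518, 0.016]
ft_force: [6.9, -12.7, -0.2]
gripper_width: 0.288
```

Run:
```python
from h import *
st()
```

```text
t 10.85 local [4.4 7.5] z 0.0879 F local [np.float64(2.9), np.float64(-14.1), np.float64(-0.2)] M [-1.95 -1.03  0.01] w 0.288
shift mm tool [0. 0. 0.]
tool x ang -57.9 q6 0.8 tilt [ 0.007 -0.009 -1.   ]
az needed -57.9 (or ±180)
```

Request:
carry_out(
  commands=[
    {"claw": 1, "tx": 0, "ty": 0, "tz": 0, "ax": 0, "ay": 0, "az": 6},
    {"claw": 1, "tx": 0, "ty": 0, "tz": 0, "ax": 0, "ay": 0, "az": 6},
    {"claw": 1, "tx": 0, "ty": 0, "tz": 0, "ax": 0, "ay": 0, "az": 0},
  ],
)

```text
t: 11.22
tool_pos: [0.5349, -0.0504, 0.0879]
orientation: [2.573, -1.796, 0.019]
ft_force: [7.8, -15.7, -0.3]
gripper_width: 0.284
```

Run:
```python
from h import *
st()
```

```text
t 11.225 local [4.6 6.5] z 0.0879 F local [np.float64(3.0), np.float64(-17.3), np.float64(-0.3)] M [-2.22 -1.15 -0.02] w 0.284
shift mm tool [0. 0. 0.]
tool x ang -69.8 q6 1.01 tilt [ 0.008 -0.01  -1.   ]
az needed -69.8 (or ±180)
```

Request:
carry_out(
  commands=[
    {"claw": 1, "tx": 0, "ty": 0, "tz": 0, "ax": 0, "ay": 0, "az": 6},
    {"claw": 1, "tx": 0, "ty": 0, "tz": 0, "ax": 0, "ay": 0, "az": 6},
    {"claw": 1, "tx": 0, "ty": 0, "tz": 0, "ax": 0, "ay": 0, "az": 0},
  ],
)

```text
t: 11.6
tool_pos: [0.5351, -0.0514, 0.0879]
orientation: [2.372, -2.054, 0.022]
ft_force: [7.9, -18.3, -1.8]
gripper_width: 0.284
```

Run:
```python
from h import *
st('wrist_10.png')
```

```text
t 11.6 local [4.5 5.5] z 0.0879 F local [np.float64(2.3), np.float64(-19.8), np.float64(-1.8)] M [-2.67 -1.17 -0.03] w 0.284
shift mm tool [0. 0. 0.]
tool x ang -81.8 q6 1.22 tilt [ 0.008 -0.012 -1.   ]
az needed -81.8 (or ±180)
```

View pics/wrist_10.png

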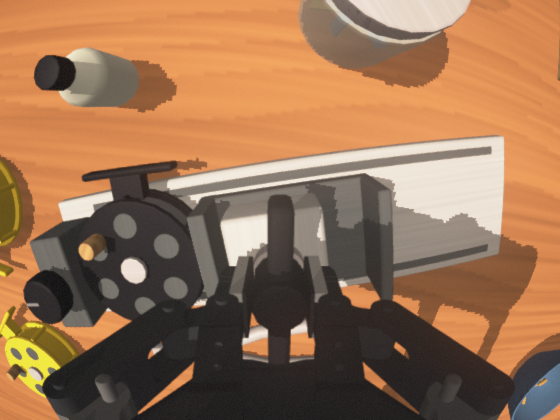

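At q ≈ 0.64 rad the force is 20 N because the hub is slightly off-centre in the grip. I'll ease off 2 mm along the slide while turning on.

Request:
carry_out(
  commands=[
    {"claw": 1, "tx": 1, "ty": -0.1, "tz": 0, "ax": 0, "ay": 0, "az": 6},
    {"claw": 1, "tx": 1, "ty": -0.3, "tz": 0, "ax": 0, "ay": 0, "az": 6},
    {"claw": 1, "tx": 0, "ty": 0, "tz": 0, "ax": 0, "ay": 0, "az": 0},
  ],
)

```text
t: 12.02
tool_pos: [0.5352, -0.0525, 0.088]
orientation: [2.145, -2.293, 0.02]
ft_force: [7.0, -15.5, -0.1]
gripper_width: 0.288
```

Run:
```python
from h import *
st()
```

```text
t 12.025 local [4.3 4.4] z 0.088 F local [np.float64(2.2), np.float64(-16.9), np.float64(-0.1)] M [-2.32 -1.1  -0.04] w 0.288
shift mm tool [0. 0. 0.]
tool x ang -93.8 q6 1.42 tilt [ 0.007 -0.01  -1.   ]
az needed 86.2 (or ±180)
```

Request:
carry_out(
  commands=[
    {"claw": 1, "tx": 0, "ty": 0, "tz": 0, "ax": 0, "ay": 0, "az": 6},
    {"claw": 1, "tx": 0, "ty": 0, "tz": 0, "ax": 0, "ay": 0, "az": 6},
    {"claw": 1, "tx": 0, "ty": 0, "tz": 0, "ax": 0, "ay": 0, "az": 0},
  ],
)

```text
t: 12.4
tool_pos: [0.535, -0.0534, 0.088]
orientation: [1.894, -2.504, 0.022]
ft_force: [6.4, -18.5, 0.3]
gripper_width: 0.283
```

Run:
```python
from h import *
st()
```

```text
t 12.4 local [3.9 3.6] z 0.088 F local [np.float64(0.8), np.float64(-19.6), np.float64(0.3)] M [-2.76 -1.    0.  ] w 0.283
shift mm tool [0. 0. 0.]
tool x ang -105.8 q6 1.63 tilt [ 0.007 -0.012 -1.   ]
az needed 74.2 (or ±180)
```

Request:
carry_out(
  commands=[
    {"claw": 1, "tx": 0.8, "ty": -0.5, "tz": 0, "ax": 0, "ay": 0, "az": 6},
    {"claw": 1, "tx": 0.8, "ty": -0.6, "tz": 0, "ax": 0, "ay": 0, "az": 6},
    {"claw": 1, "tx": 0, "ty": 0, "tz": 0, "ax": 0, "ay": 0, "az": 4},
    {"claw": 1, "tx": 0, "ty": 0, "tz": 0, "ax": 0, "ay": 0, "az": 0},
  ],
)

```text
t: 12.9
tool_pos: [0.5345, -0.0547, 0.088]
orientation: [1.528, -2.744, 0.019]
ft_force: [4.2, -17.3, 1.0]
gripper_width: 0.291
```

Run:
```python
from h import *
st('wrist_11.png')
cv2.imwrite('pics/side_11.png',optics.camera('side')[:,:,::-1])
a=cv2.imread('pics/wrist_11.png');crop(a,40,120,320,240,2.5,'w11c.png')
```

```text
t 12.9 local [3.  2.5] z 0.088 F local [np.float64(-1.0), np.float64(-17.8), np.float64(1.0)] M [-2.63 -0.68 -0.02] w 0.291
shift mm tool [0. 0. 0.]
tool x ang -121.8 q6 1.91 tilt [ 0.005 -0.011 -1.   ]
az needed 58.2 (or ±180)
```

View pics/wrist_11.png

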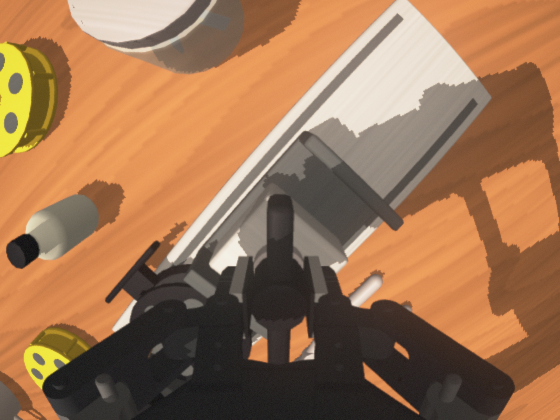

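View pics/side_11.png

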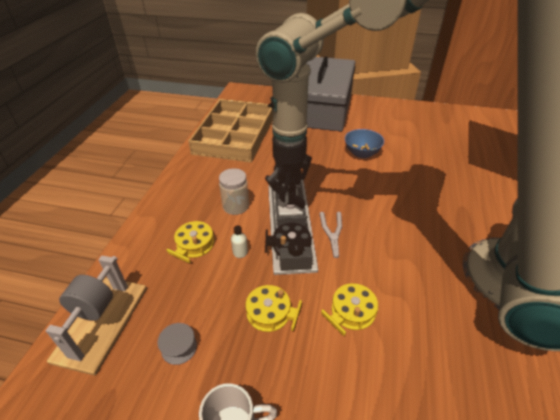

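The bar is still vertical in the grip, so the knob turned with it (q ≈ -0.06). I'll ease the residual push, open and retreat upward.

Request:
carry_out(
  commands=[
    {"claw": 1, "tx": 1.3, "ty": -1.5, "tz": 0, "ax": 0, "ay": 0, "az": 0},
    {"claw": 1, "tx": 1.3, "ty": -1.5, "tz": 0, "ax": 0, "ay": 0, "az": 0},
    {"claw": 1, "tx": 0, "ty": 0, "tz": 0, "ax": 0, "ay": 0, "az": 0},
    {"claw": -0.2, "tx": 0, "ty": 0, "tz": 0, "ax": 0, "ay": 0, "az": 0},
    {"claw": -0.2, "tx": 0, "ty": 0, "tz": 0, "ax": 0, "ay": 0, "az": 0},
    {"claw": -0.2, "tx": 0, "ty": 0, "tz": 0, "ax": 0, "ay": 0, "az": 0},
  ],
)

```text
t: 13.75
tool_pos: [0.5319, -0.0521, 0.0865]
orientation: [1.524, -2.745, -0.003]
ft_force: [0.2, 0.4, 0.8]
gripper_width: 0.603
```

Request:
carry_out(
  commands=[
    {"claw": -0.2, "tx": 0, "ty": 0, "tz": -15, "ax": 0, "ay": 0, "az": 0},
    {"claw": -0.2, "tx": 0, "ty": 0, "tz": -30, "ax": 0, "ay": 0, "az": 0},
    {"claw": -0.2, "tx": 0, "ty": 0, "tz": -40, "ax": 0, "ay": 0, "az": 0},
    {"claw": -0.2, "tx": 0, "ty": 0, "tz": -40, "ax": 0, "ay": 0, "az": 0},
    {"claw": -0.2, "tx": 0, "ty": 0, "tz": -30, "ax": 0, "ay": 0, "az": 0},
    {"claw": -0.2, "tx": 0, "ty": 0, "tz": 0, "ax": 0, "ay": 0, "az": 0},
  ],
)

```text
t: 14.5
tool_pos: [0.5348, -0.0529, 0.2459]
orientation: [-1.523, 2.742, -0.007]
ft_force: [0.1, -0.2, -0.2]
gripper_width: 0.598
```

Run:
```python
from h import *
st('wrist_12.png')
for n in('side','scene'): cv2.imwrite(f'pics/{n}_12.png',optics.camera(n)[:,:,::-1])
a=cv2.imread('pics/side_12.png');crop(a,220,165,140,112,5,'side12c.png')
a=cv2.imread('pics/wrist_12.png');crop(a,100,100,270,210,3-.1,'w12c.png')
```

```text
t 14.5 local [3.8 4.2] z 0.2459 F local [np.float64(0.1), np.float64(-0.2), np.float64(-0.2)] M [ 0.01 -0.03 -0.01] w 0.598
shift mm tool [0. 0. 0.]
tool x ang -121.9 q6 1.9 tilt [ 0.007 -0.002 -1.   ]
az needed 58.1 (or ±180)
```

View pics/wrist_12.png

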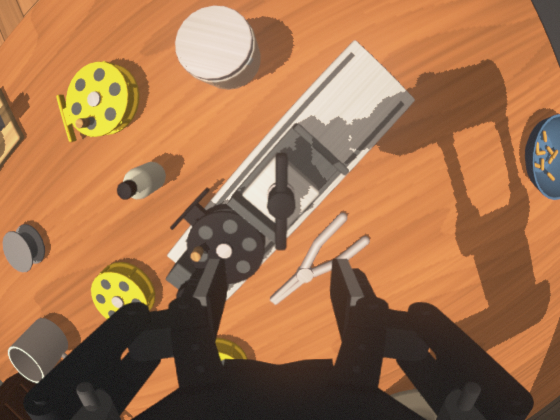

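View pics/side12c.png

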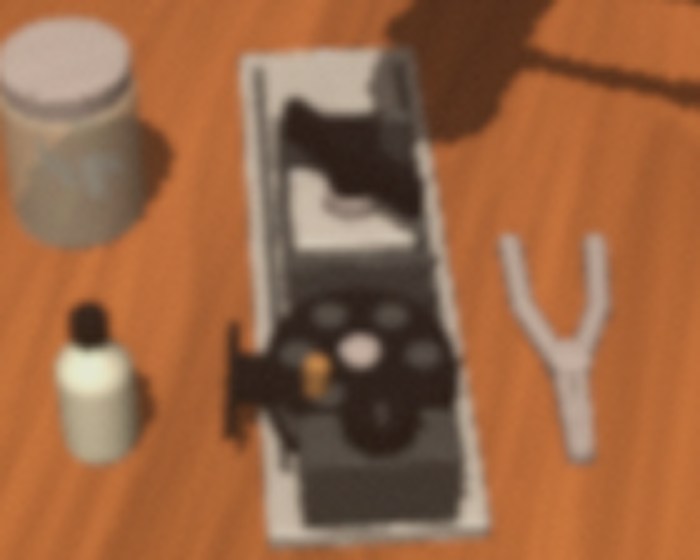

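The knob is tight again and the pliers, jar and oil are where they were. I'll move over the reel to check the snug fit from above.

Request:
carry_out(
  commands=[
    {"claw": -0.2, "tx": -27, "ty": 30, "tz": 0, "ax": 0, "ay": 0, "az": 0},
    {"claw": -0.2, "tx": -27, "ty": 40, "tz": 0, "ax": 0, "ay": 0, "az": 0},
    {"claw": -0.2, "tx": 0, "ty": 0, "tz": 0, "ax": 0, "ay": 0, "az": 0},
    {"claw": -0.2, "tx": 0, "ty": 0, "tz": 0, "ax": 0, "ay": 0, "az": 0},
  ],
)

```text
t: 15.15
tool_pos: [0.5021, 0.0301, 0.2414]
orientation: [1.525, -2.745, -0.0]
ft_force: [0.4, -0.7, -0.3]
gripper_width: 0.603
```

Run:
```python
from h import *
st('wrist_13.png')
a=cv2.imread('pics/wrist_13.png')
print(proj('wrist',C(0,.1,.046)))
u,v=proj('wrist',C(0,.09,.046)).astype(int); print(u,v); crop(a,max(u-65,0),max(v-50,0),130,100,6,'w13c.png'); print(max(u-65,0),max(v-50,0))
```

```text
t 15.15 local [-3.6 93. ] z 0.2414 F local [np.float64(0.1), np.float64(-0.8), np.float64(-0.3)] M [-0.04 -0.03  0.01] w 0.603
shift mm tool [0. 0. 0.]
tool x ang -121.9 q6 2.05 tilt [-0.001 -0.001 -1.   ]
az needed 58.1 (or ±180)
[270.27489973 190.7658141 ]
276 183
211 133
```

View pics/w13c.png

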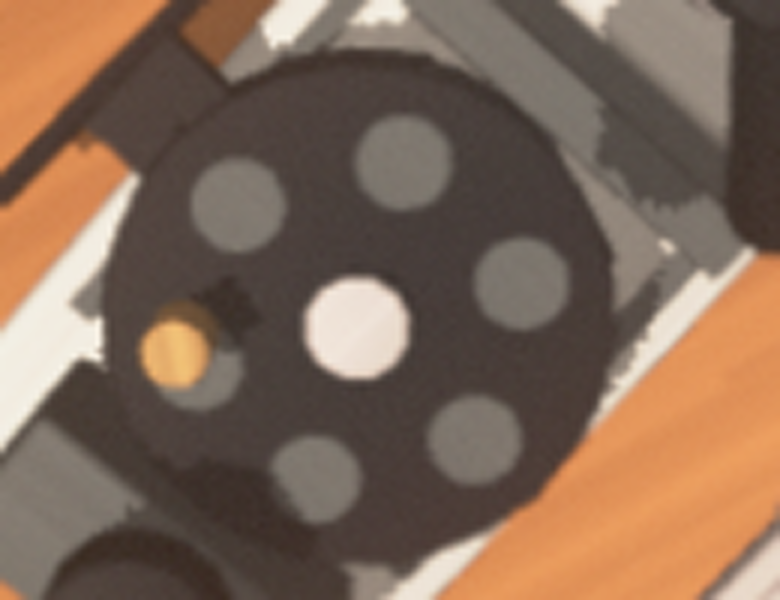

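```bash
python3 - <<'E'
from h import *
g=lambda u,v,z:(Cinv(unproj('wrist',211+u/6,133+v/6,z))*1000).round(1)
print('reel',g(357,326,.046))
# jaw top front/back edges, fence near face top edge
for uv in [(560,140),(600,185),(520,100),(440,28)]: print('jaw front?',uv,g(*uv,.058))
for uv in [(85,362),(45,415),(190,470)]: print('fence',uv,g(*uv,.057))
for x,y,z in [(-.035,.055,.058),(0,.055,.058),(.035,.055,.058),(-.035,.145,.057),(0,.145,.057),(.035,.145,.057),(0,.1,.046)]:
    print((x,y,z),((proj('wrist',C(x,y,z))-[211,133])*6).round())
E
python3 - <<'E'
import cv2
a=cv2.imread('pics/wrist_13.png');c=a[100:260,190:390]
cv2.imwrite('pics/w13d.png',cv2.convertScaleAbs(cv2.resize(c,None,fx=4,fy=4,interpolation=cv2.INTER_CUBIC),alpha=1.8,beta=10)[:600])
E
```

```text
reel [ 2.2 97.1]
jaw front? (560, 140) [-0.4 49.5]
jaw front? (600, 185) [-10.3  50.7]
jaw front? (520, 100) [ 8.8 49. ]
jaw front? (440, 28) [26.3 48.8]
fence (85, 362) [ 34.2 129.8]
fence (45, 415) [ 33.6 141.6]
fence (190, 470) [  8.7 132.7]
(-0.035, 0.055, 0.058) [691. 302.]
(0, 0.055, 0.058) [536. 163.]
(0.035, 0.055, 0.058) [374.  21.]
(-0.035, 0.145, 0.057) [337. 676.]
(0, 0.145, 0.057) [184. 553.]
(0.035, 0.145, 0.057) [ 27. 424.]
(0, 0.1, 0.046) [356. 347.]
```

View pics/w13d.png

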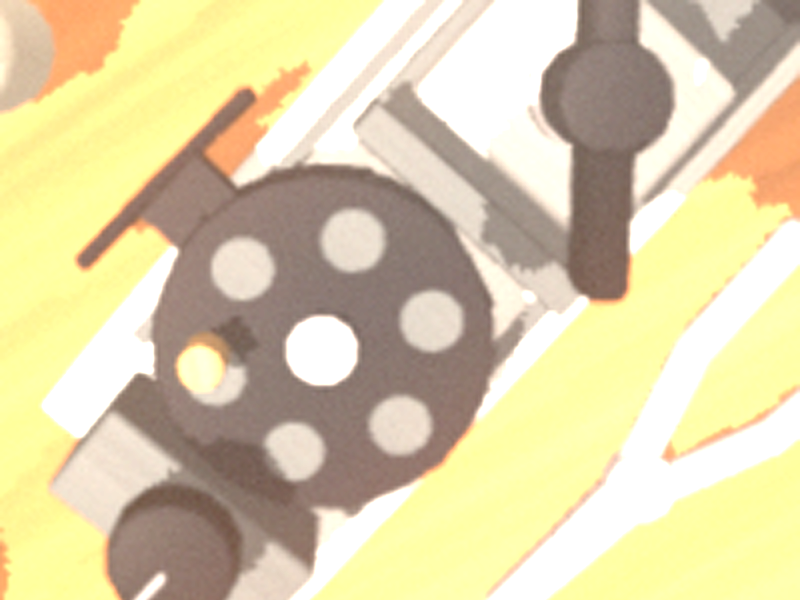

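Run:
```python
from h import *
a=cv2.imread('pics/wrist_13.png')
def cc(u0,v0,w,h,s,n):
    cv2.imwrite('pics/'+n,cv2.convertScaleAbs(cv2.resize(a[v0:v0+h,u0:u0+w],None,fx=s,fy=s,interpolation=cv2.INTER_CUBIC),alpha=2.2,beta=15))
cc(195,185,80,60,10,'fz.png'); cc(270,120,80,60,10,'jz.png')
```

```text
(no output)
```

View pics/fz.png

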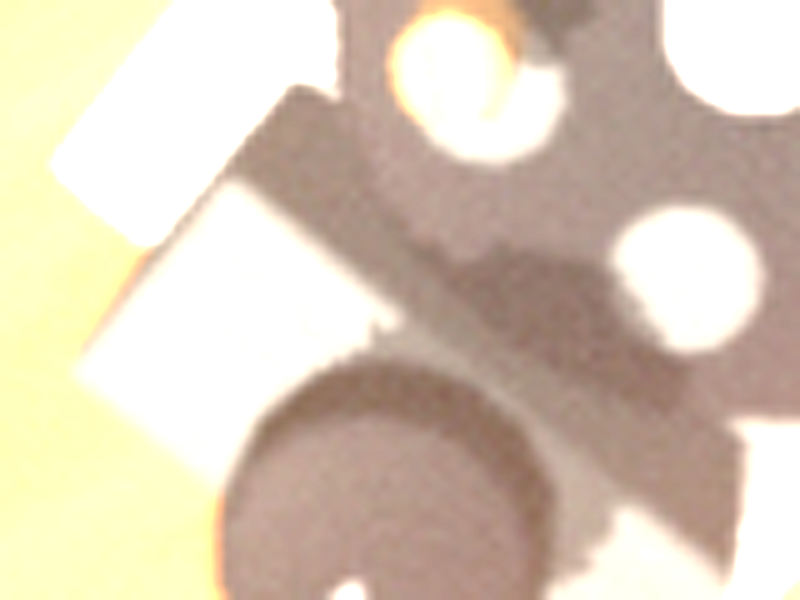

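View pics/jz.png

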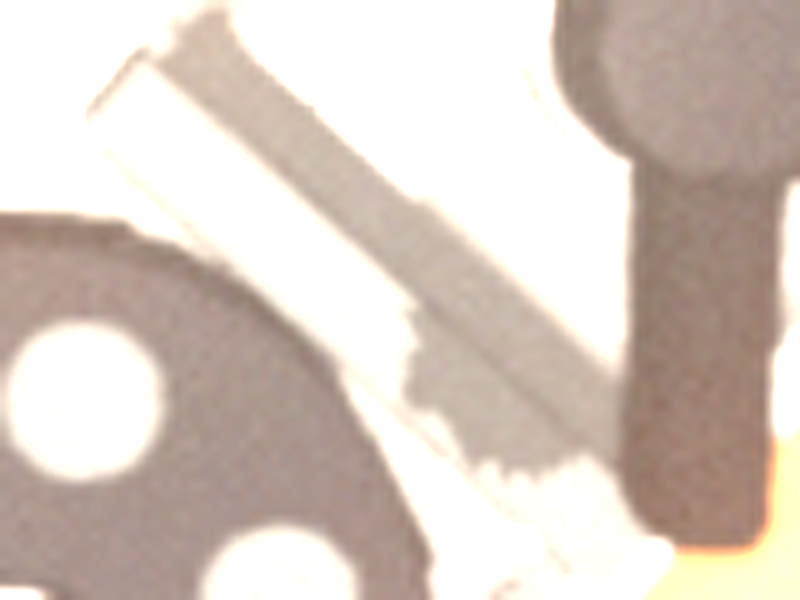

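Run:
```python
from h import *
F=lambda u,v,z:(Cinv(unproj('wrist',195+u/10,185+v/10,z))*1000).round(1)
J=lambda u,v,z:(Cinv(unproj('wrist',270+u/10,120+v/10,z))*1000).round(1)
for q in [(235,182),(720,578),(400,318)]: print('fence',F(*q,.057))
print('fence bottom',F(298,88,.012))
for q in [(110,150),(400,410),(560,560)]: print('jaw face',J(*q,.058))
for q in [(155,62),(420,300),(590,450)]: print('jaw back',J(*q,.058))
# reel rim points at z .046 toward jaw and fence
print('reel rim jaw side',J(330,355,.046),J(230,265,.046),'fence side',F(690,415,.046),F(430,255,.046))
```

```text
fence [ 32.9 142.5]
fence [-32.7 142.6]
fence [ 10.9 142.5]
fence bottom [ 32.4 144. ]
jaw face [30.4 49. ]
jaw face [-7.7 49.3]
jaw face [-29.8  49.6]
jaw back [32.8 39.7]
jaw back [-1.8 39.9]
jaw back [-24.4  39.5]
reel rim jaw side [-0.7 50.4] [13.  50.3] fence side [-20.7 134.1] [ 11.7 138.7]
```

The calibrated reading of the gap is about 93 ± 2 mm, too coarse to settle "less than 2 mm of play". I'll put the camera straight above the fence face and then the jaw face to look along each contact.

Run:
```python
from h import *
m=optics.camera_model('wrist')['camera_from_world'];c=-m[:3,:3].T@m[:3,3]
print(c,Cinv(c))
s=robot.sense(); Rm=R.from_rotvec(s['orientation']).as_matrix()
t=C(0,.145,0);t2=C(0,.05,0)
for q in (t,t2):
    d=np.array([q[0]-c[0],q[1]-c[1],0]); print(s['tool_pos']+d,(Rm.T@d*1000).round(1))
```

```text
[ 0.56736386 -0.0108158   0.37288863] [0.04709452 0.03504615]
[0.42567282 0.1213878  0.24158056] [-37.2 113.7   0. ]
[0.45305006 0.0304181  0.24158056] [25.5 42.3  0.1]
```

Request:
carry_out(
  commands=[
    {"claw": -0.2, "tx": 12.8, "ty": 21.2, "tz": 0, "ax": 0, "ay": 0, "az": 0},
    {"claw": -0.2, "tx": 12.7, "ty": 21.1, "tz": 30, "ax": 0, "ay": 0, "az": 0},
    {"claw": -0.2, "tx": 0, "ty": 0, "tz": 30, "ax": 0, "ay": 0, "az": 0},
    {"claw": -0.2, "tx": 0, "ty": 0, "tz": 0, "ax": 0, "ay": 0, "az": 0},
    {"claw": -0.2, "tx": 0, "ty": 0, "tz": 0, "ax": 0, "ay": 0, "az": 0},
  ],
)

```text
t: 15.82
tool_pos: [0.4543, 0.0303, 0.183]
orientation: [-1.523, 2.746, -0.002]
ft_force: [0.6, 0.4, -0.1]
gripper_width: 0.603
```

Run:
```python
from h import *
m=optics.camera_model('wrist')['camera_from_world'];c=-m[:3,:3].T@m[:3,3];print(c,Cinv(c))
st('wrist_14.png')
a=cv2.imread('pics/wrist_14.png')
u,v=proj('wrist',C(0,.053,.05)).astype(int);print(u,v)
u0,v0=u-50,max(v-37,0)
cv2.imwrite('pics/w14c.png',cv2.convertScaleAbs(cv2.resize(a[v0:v0+75,u0:u0+100],None,fx=8,fy=8,interpolation=cv2.INTER_CUBIC),alpha=1.7,beta=10)); print(u0,v0)
```

```text
[ 0.51884224 -0.01031488  0.31448601] [0.00077574 0.04950885]
t 15.825 local [-49.3 107. ] z 0.183 F local [np.float64(0.7), np.float64(0.2), np.float64(-0.1)] M [ 0.06 -0.05  0.02] w 0.603
shift mm tool [0. 0. 0.]
tool x ang -122.0 q6 2.04 tilt [ 0.001 -0.    -1.   ]
az needed 58.0 (or ±180)
276 117
226 80
```

View pics/w14c.png

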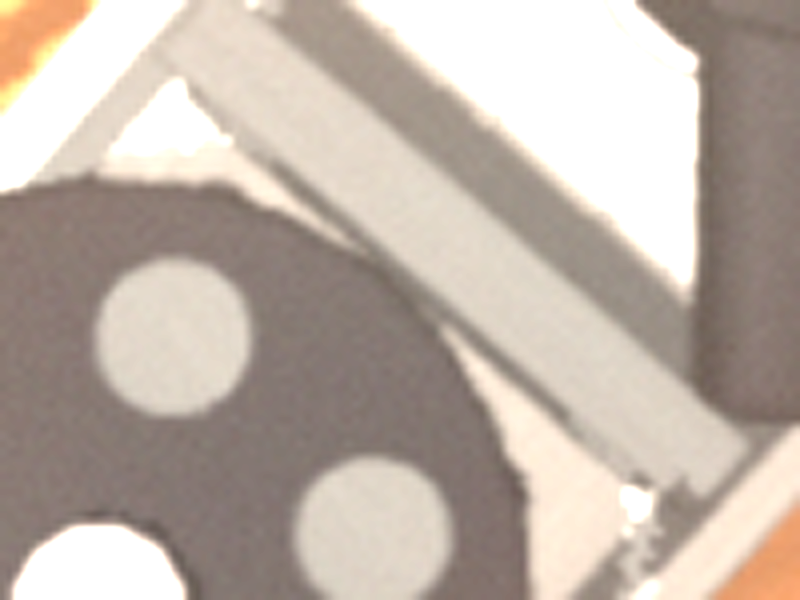

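View pics/wrist_14.png

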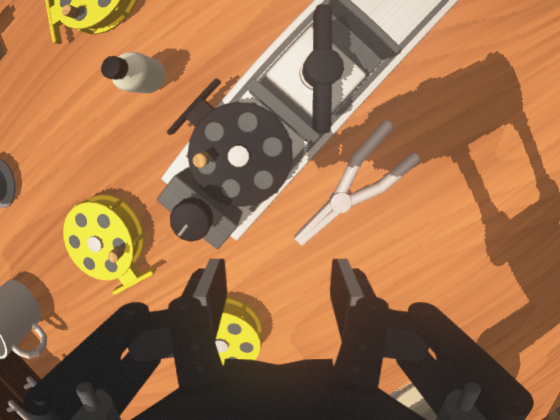

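Seen along the jaw face, the reel rim meets the jaw at crop (400,270) with no gap. Now the fence side.

Request:
carry_out(
  commands=[
    {"claw": -0.2, "tx": -31, "ty": 36, "tz": 0, "ax": 0, "ay": 0, "az": 0},
    {"claw": -0.2, "tx": -31, "ty": 35, "tz": 0, "ax": 0, "ay": 0, "az": 0},
    {"claw": -0.2, "tx": 0, "ty": 0, "tz": 0, "ax": 0, "ay": 0, "az": 0},
    {"claw": -0.2, "tx": 0, "ty": 0, "tz": 0, "ax": 0, "ay": 0, "az": 0},
  ],
)

```text
t: 16.38
tool_pos: [0.4266, 0.1209, 0.1831]
orientation: [-1.525, 2.745, -0.003]
ft_force: [0.9, 0.6, 0.2]
gripper_width: 0.6
```

Run:
```python
from h import *
m=optics.camera_model('wrist')['camera_from_world'];c=-m[:3,:3].T@m[:3,3];print(c,Cinv(c))
st('wrist_15.png')
a=cv2.imread('pics/wrist_15.png')
u,v=proj('wrist',C(0,.143,.05)).astype(int);print(u,v)
u0,v0=u-50,max(v-37,0)
cv2.imwrite('pics/w15c.png',cv2.convertScaleAbs(cv2.resize(a[v0:v0+75,u0:u0+100],None,fx=8,fy=8,interpolation=cv2.INTER_CUBIC),alpha=1.7,beta=10)); print(u0,v0)
```

```text
[0.49110903 0.08047845 0.31468429] [0.00038404 0.14444255]
t 16.375 local [-49.7 201.7] z 0.1831 F local [np.float64(1.0), np.float64(0.4), np.float64(0.2)] M [0.05 0.03 0.01] w 0.6
shift mm tool [0. 0. 0.]
tool x ang -121.9 q6 2.25 tilt [ 0.002 -0.001 -1.   ]
az needed 58.1 (or ±180)
279 112
229 75
```

View pics/w15c.png

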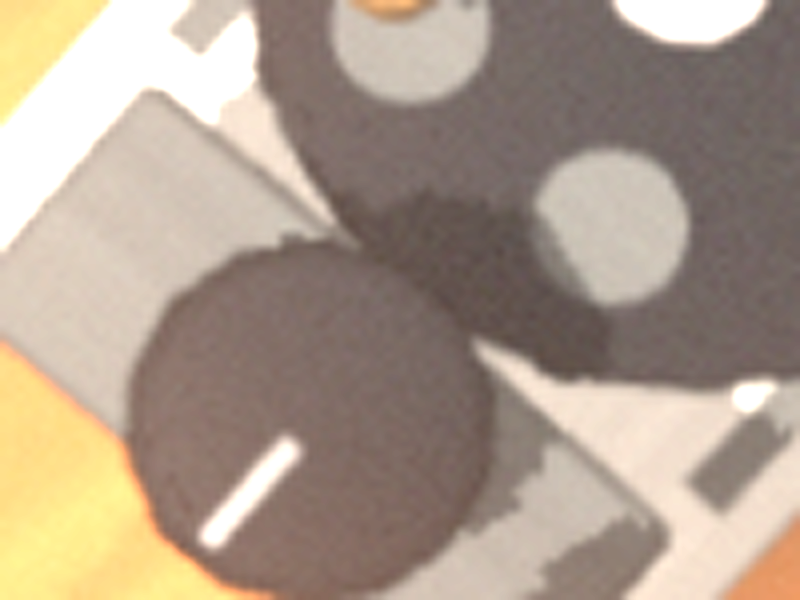

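The reel rim also closes on the fence: the light wedges end at about (350,240) and (475,345), which puts the gap well under 1 mm. Nothing touches the robot, so I'm handing in.

Run:
```python
from h import *
st(); print(robot.finish_job())
```

```text
t 16.425 local [-49.9 201.4] z 0.183 F local [np.float64(0.0), np.float64(-0.6), np.float64(-0.4)] M [-0.03  0.01 -0.01] w 0.603
shift mm tool [0. 0. 0.]
tool x ang -121.9 q6 2.25 tilt [ 0.002 -0.001 -1.   ]
az needed 58.1 (or ±180)
the job is handed in; nothing more can be done
None
```

The reel is clamped snug between jaw and fence, the winged knob is tight again, and I handed the job in at 16.4 s. The hand-in reports no verdict.

**What I did:** I gripped the winged knob by its hub and slackened it to about 1.47 rad. With the same grip I slid the carriage forward until it stopped dead against the reel, at about 12 N. I then turned the knob back to about -0.06 rad, eased off the push, let go and lifted clear.

**Force on the reel:** the push at the wrist reached about 20 N while tightening, because the hub sat a few millimetres off-centre in the grip. Part of that went into the clamp, so the reel saw less; the limit is 45 N.

**Last checks:**
- **Fit:** looking straight down each contact, the reel rim meets both jaw and fence, with an estimated gap well under 1 mm.
- **Surroundings:** the fence knob's mark, pliers, jar and oil bottle looked undisturbed. I did not measure the bowl, spool or mug, but the arm went nowhere near them.
- **Arm:** clear of everything, with near-zero wrist force.

**One check disagreed:** measuring the jaw-to-fence gap from calibrated pixels gave about 93 mm, give or take 2 mm, instead of 90 mm. I trusted the hard stop and the close-up views over it.

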